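Put two cake boards out over the edge of the bench riser

ROBOT

A 7-joint arm with a two-finger parallel gripper is mounted at the origin on the work surface. World frame = base frame: x ahead of the robot, y to its left, z up, the work surface at z = 0. Lengths are in m, angles in rad, forces in N, time in s.
With the tool pointing down it reaches from about 0.35 to 0.9 m from the base axis. Payload 19.9 kg.
Tool frame: the origin (TCP) lies midway between the tips of the shut fingers; the grasp point (between the pads) lies 19 mm behind it (manip.pinch_z is the distance from the TCP to the grasp point, in m); z points along the fingers, y is the direction in which the jaws open and shut (so a half turn about z gives the same grasp; the last joint's range is limited). The gripper opens to 85 mm and grips with 20 to 120 N. Pads are 22 mm wide; open, the fingers measure 114 mm over their backs; the gripper's body (76 mm by 85 mm) begins 54 mm behind the grasp point. The pads swing forward as they close: fully open they stand 13 mm farther back than shut.
Start: joints at [-1.196, 0.417, -0.01, 1.614, 0.005, 1.111, -0.053], TCP at [0.253, 0.571, 0.231] pointing down, gripper open.
Joint ranges: [-2.81, 2.81], [-0.39, 2.02], [-1.27, 1.25], [0.06, 2.57], [-1.19, 4.33], [0.19, 2], [-2.82, 2.82]. Speed limits (rad/s): [1.89, 1.89, 2.39, 2.39, 3.01, 3.01, 3.01].

INTERFACE

Orientations are given as a unit quaternion [x, y, z, w].
In Python, from workcell import manip gives the robot as it stands.
- The arm moves only by the tool move_arm, never from a script. Its argument "targets" is a list of rows, each a list of 7 numbers: the turn, a rotation vector about the tool's x, y, z in units of 6 degrees (1.0 is 6 degrees), then the shift along the tool's x, y, z in mm, then the finger opening in mm, from 0 to 85.4. In form: [[ax, ay, az, dx, dy, dz, jaw], ...]. A call has 1 to 10 rows; each row is the pose to reach, as a shift and turn from the pose commanded when the call began, along the tool's axes at that moment; what a row does not reach only later rows make up. A row lasts 1/12 s, in which the tool goes at most 41.7 mm and 7.16 degrees, less where a joint would pass 70% of its speed; a pose out of reach is approached as far as the arm can. A call with a gripper value outside its range is refused whole. The fingers move at their own pace and stop on an object; "squeeze" is the grip in N (left out, the last holds). Time passes only in rows, so rows that repeat a pose let the fingers close. It gives the time, the measured TCP pose, the force and the opening at its end, in the units of the state.
- manip.sense(): the state, without advancing time (a new reading comes with each control period).
- manip.capture(name): name is "side" or "top" or "wrist"; returns a dict with "color" (480x640x3 uint8, red, green, blue), "range_z" (480x640 float32, m along the optical axis (not along the pixel's ray), 0 where there is no reading), "K" (3x3 intrinsics, pixels), "k1" (the pictures are not rectified: a ray, as slopes to the right and down, at radius r is drawn at 1 + k1 r^2 times it, then the intrinsics apply), "R" (3x3) and "t" (3): a world point X has camera coordinates R X + t. Camera axes: x right, y down, z forward; pixel columns grow to the right and rows downward; lengths in m; the calibration is good to about 2 mm. A picture is of the moment at which its call begins.
- manip.sign_off(): hands the job in, once; it reports no verdict.
The state is a dict: "time_s": time; "joint_pos": joint angles; "dq": joint speeds; "tau": joint torques, N m; "position": TCP position; "tcp_rot": TCP orientation; "contact_force": force on the tool from outside, world axes, zero at the start; "ft_torque": the same for the moment, N m; "width": opening from 0.0 (shut) to 1.0 (fully open).
Only numpy, scipy, OpenCV 4.12 (cv2) and the standard library are available. Lean on these libraries where they do the work, as an engineer would, in place of code of your own. Each camera call takes 0.05 s, during which the arm holds its last target.

TASK

Put the two cake boards on the steel riser, the square one and the round one, ready for the decorator across the bench to get her fingers under: push each with the fingertips, flat along the riser, until it sticks out 50 mm (give or take 10 mm) past the riser's far long edge, the square one straight with that edge. Only slide the boards, without lifting or tipping them, and leave the packs, the jar and the white bottle where they stand.

Things in the scene. Friction and masses are not known exactly. Their poses are not given: they have to be found in the camera images.
- stand_edge (a point): Middle of the far upper edge of the riser: a fixed steel bench stand with a flat top without lip, 360 mm deep (x) by 800 mm long (y), 100 mm above the bench. The point lies on the top surface right at the edge. x points straight out over the edge, away from the robot; y along the edge; z up: the top spans x -360 to 0, y -400 to 400 mm. Place varies by cm, yaw to 0.15 rad.
- square_board: Square cake board: loose, rigid, gold-foil covered, 152 x 152 x 12 mm, 0.14 to 0.28 kg, flat on the riser, askew to its edge by up to 0.3 rad. Origin at the centre of its underside; x and y parallel to its sides, z up. Friction on the riser about 0.5 to 0.7; it stays where it is left.
- round_board: Round cake board: loose, rigid, gold-foil covered disc, 152 mm across, 12 mm thick, 0.11 to 0.22 kg, flat on the riser beside the square one (either may be at the left; centres 290 to 370 mm apart). Origin at the centre of its underside; z up. Friction as for the square one. On the robot's side of each board at least 60 mm of riser top is free.
- pack_left: Bystander: clear clamshell pack of cookies, 170 x 85 mm (its x, y), 55 mm high, loose on the riser near its left (+y) end. Origin under its centre.
- pack_right: Bystander: clear clamshell pack of brownies, 170 x 85 mm (its x, y), 55 mm high, loose on the riser near its right (-y) end. Origin under its centre.
- jar: Bystander: small brown jar with a white lid, 44 mm across, 62 mm high, loose on the riser between the two boards. Origin under its centre.
- spray: Bystander: white bottle, 68 mm across, 160 mm high, loose on the bench beyond the right end of the riser. Origin under its centre.
Things that resemble listed ones, but are neither listed nor needed, are in the scene too. What is shaped like the round_board but red or turquoise is not meant.

How it is judged:
By the outcome, as a careful person would: the job done as asked, in the order asked, and still so for the second after the job is handed in, with the robot touching nothing.
It also fails if it takes over 45 s, if anything falls off the work surface, if the arm or the gripper's body presses on something with over 40 N, if the wrist force passes 120 N, or if a joint passes its speed limit or range.

## Working session

There is one attempt and no reset: what is moved stays moved. The work goes in short steps, Python scripts to look and compute and a tool call to move; the robot and the scene stay as the last step left them, time stands still between calls to the robot, and variables do not carry over. Pictures are saved under pics/ and viewed, and the job is handed in when it is done.

Besides the shell and the picture viewer there is one more tool, called after "Call:" as name([rows], argument=value, ...), one row to a line, values as JSON. move_arm: Moves the arm, as the interface text tells. Its arguments: {"type":"object","properties":{"targets":{"type":"array"},"squeeze":{"type":"number"}},"required":["targets"]}

```bash
mkdir -p pics; ls
python3 - <<'E'
from workcell import manip
import cv2,numpy as np
s=manip.sense();print({k:np.round(v,3) for k,v in s.items()})
for n in("top","side","wrist"):
    c=manip.capture(n);np.savez(f"{n}0.npz",**c)
    cv2.imwrite(f"pics/{n}0.png",c["color"][:,:,::-1]);print(n,c["K"],c["k1"],c["R"].round(3),c["t"].round(3))
E
```

```text
pics
{'time_s': np.float64(0.0), 'joint_pos': array([-1.195,  0.418, -0.01 ,  1.614,  0.005,  1.111, -0.053]), 'dq': array([-0.001,  0.001, -0.001,  0.002,  0.   , -0.003, -0.001]), 'tau': array([-0.0000e+00, -8.6446e+01,  6.7900e-01, -4.3489e+01,  1.9000e-02,
        8.0000e-03,  0.0000e+00]), 'position': array([0.253, 0.571, 0.231]), 'tcp_rot': array([ 0.207,  0.978, -0.001, -0.   ]), 'contact_force': array([-0.071,  0.918, -0.124]), 'ft_torque': array([ 0.002, -0.029, -0.028]), 'width': np.float64(1.001)}
top [[450.20626652   0.         316.58264464]
 [  0.         450.20626652 235.3513449 ]
 [  0.           0.           1.        ]] -0.014645668100607773 [[ 0.014 -1.    -0.007]
 [-0.986 -0.012 -0.164]
 [ 0.164  0.009 -0.986]] [-0.06   0.475  1.073]
side [[624.71398625   0.         326.99893753]
 [  0.         624.71398625 244.03653623]
 [  0.           0.           1.        ]] -0.15043562674175912 [[ 0.999 -0.033 -0.013]
 [-0.033 -0.768 -0.64 ]
 [ 0.011  0.64  -0.768]] [-0.452  0.038  1.64 ]
wrist [[347.11124803   0.         314.20712443]
 [  0.         347.11124803 243.23923861]
 [  0.           0.           1.        ]] -0.04161974572832766 [[ 0.405  0.914 -0.   ]
 [ 0.864 -0.383  0.326]
 [ 0.298 -0.132 -0.945]] [-0.624 -0.042  0.381]
```

View pics/top0.png

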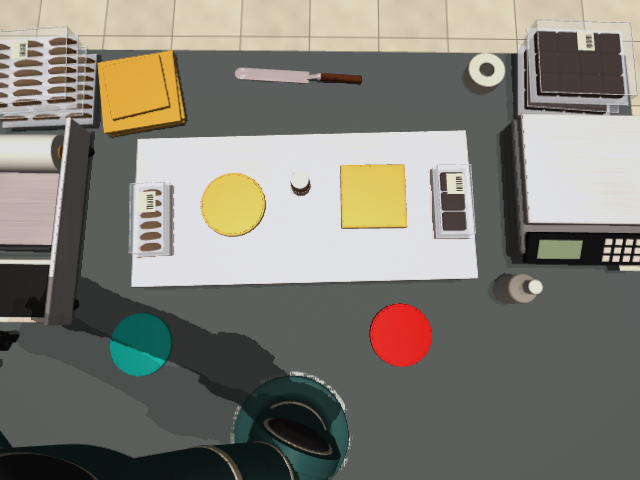

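View pics/side0.png

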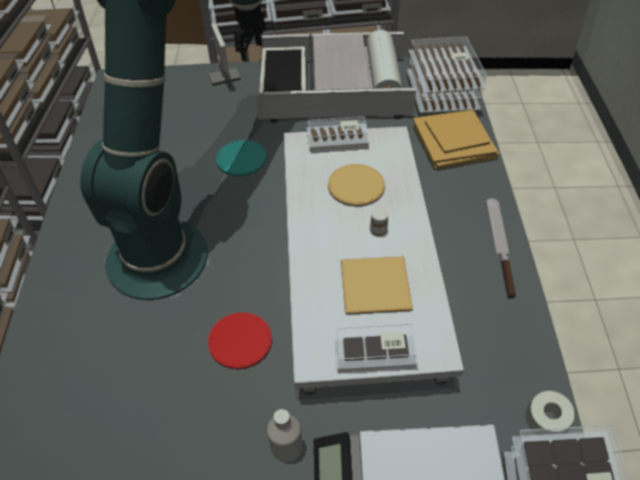

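Top view: the round board could be the gold disc (233,204), the red disc (401,335) or the turquoise disc (141,344). The square board could be the gold square (373,196) or the gold stack on the bench (142,92). By description I choose the gold disc and gold square lying on the white riser. Next I check that in a crop and measure.

```bash
cat > h.py <<'E'
import numpy as np,cv2
def rays(c,uv):
    uv=np.asarray(uv,float).reshape(-1,2);K=c["K"]
    d=np.c_[(uv[:,0]-K[0,2])/K[0,0],(uv[:,1]-K[1,2])/K[1,1]]
    s=d.copy()
    for _ in range(10): s=d/(1+float(c["k1"])*(s**2).sum(1,keepdims=True))
    return np.c_[s,np.ones(len(s))]@c["R"], -c["R"].T@c["t"]
def onplane(c,uv,z):
    r,o=rays(c,uv); return o+r*((z-o[2])/r[:,2])[:,None]
def cloud(c):
    v,u=np.mgrid[:480,:640]; r,o=rays(c,np.c_[u.ravel(),v.ravel()])
    return (o+r*c["range_z"].reshape(-1,1)).reshape(480,640,3)
def project(c,X):
    p=np.asarray(X)@c["R"].T+c["t"]; s=p[:,:2]/p[:,2:]; s=s*(1+float(c["k1"])*(s**2).sum(1,keepdims=True))
    return s*[c["K"][0,0],c["K"][1,1]]+c["K"][:2,2]
def comps(m,amin=150):
    n,l,st,_=cv2.connectedComponentsWithStats(m.astype(np.uint8))
    return [l==i for i in range(1,n) if st[i,4]>amin]
def big(m): 
    cs=cv2.findContours(m.astype(np.uint8),cv2.RETR_EXTERNAL,cv2.CHAIN_APPROX_NONE)[0]
    return max(cs,key=cv2.contourArea)[:,0].astype(float)
def boards(c,lim=((.3,1.0),(-.5,.5))):
    """gold blobs on riser -> contour world at z=.112"""
    h=cv2.cvtColor(c["color"],cv2.COLOR_RGB2HSV); P=cloud(c)
    m=(h[...,0]>15)&(h[...,0]<35)&(h[...,1]>90)&(h[...,2]>90)&(P[...,2]>.09)&(P[...,2]<.13)
    return comps(m,600)
E
cat > m.py <<'E'
from h import *
import sys
def fitriser(c):
    P=cloud(c);h=cv2.cvtColor(c["color"],cv2.COLOR_RGB2HSV)
    m=(abs(P[...,2]-.1)<.012)&(P[...,0]>.25)&(P[...,0]<1.05)&(abs(P[...,1])<.55)&(h[...,1]<50)&(h[...,2]>150)
    m=max(comps(m),key=lambda a:a.sum())
    w=onplane(c,big(m),.1)
    return m,w,P
def measure(c):
    m,w,P=fitriser(c)
    # contour at outer half pixel; use far/near edges
    r=cv2.minAreaRect(w[:,:2].astype(np.float32)); print("riser rect",r, "z med",np.median(P[m][:,2]).round(4))
    return m,w,P
if __name__=="__main__":
  for n in("top0","side0"):
    c=dict(np.load(n+".npz"));m,w,P=measure(c)
    for b in boards(c):
        q=onplane(c,big(b),.112)[:,:2].astype(np.float32)
        print(n,"px",np.argwhere(b).mean(0)[::-1].round(),"rect",cv2.minAreaRect(q),"circ",cv2.minEnclosingCircle(q),"z",np.median(P[b][:,2]).round(4))
c=dict(np.load("top0.npz"));cv2.imwrite("pics/crop0.png",cv2.resize(c["color"][120:295,110:490,::-1],None,fx=2.1,fy=2.1))
E
python3 m.py
```

```text
riser rect ((0.5358821153640747, -0.021116673946380615), (0.35916581749916077, 0.7976529598236084), 2.1835262775421143) z med 0.1
top0 px [373. 196.] rect ((0.5599661469459534, -0.1852320432662964), (0.14935067296028137, 0.15256471931934357), 0.7069363594055176) circ ((0.5605273842811584, -0.18541692197322845), 0.10481660068035126) z 0.112
top0 px [233. 204.] rect ((0.5368430018424988, 0.14167270064353943), (0.1491638571023941, 0.1502048522233963), 1.865965485572815) circ ((0.5368604063987732, 0.14184392988681793), 0.07629569619894028) z 0.1124
riser rect ((0.5349198579788208, -0.019967079162597656), (0.358356237411499, 0.7996115684509277), 2.174945592880249) z med 0.1001
side0 px [356. 185.] rect ((0.5355222225189209, 0.1395094096660614), (0.14630281925201416, 0.14355583488941193), 87.48124694824219) circ ((0.5360345840454102, 0.1393301635980606), 0.07536526024341583) z 0.1124
side0 px [375. 285.] rect ((0.5593923330307007, -0.18862777948379517), (0.1476198136806488, 0.15082776546478271), 1.2526133060455322) circ ((0.5597355365753174, -0.187698632478714), 0.10300146788358688) z 0.1126
```

View pics/crop0.png

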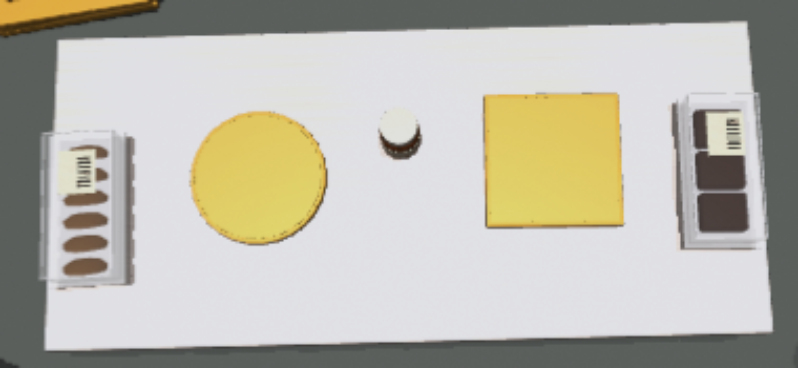

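The crop confirms it: gold disc at (233,204) and gold square at (373,196) both lie on the riser, with tops at z≈0.112. The riser's yaw is about 2.2°, with the middle of the far edge at about (0.715,-0.014). I go behind the square first.

```bash
cat > go.py <<'E'
import sys,numpy as np
from scipy.spatial.transform import Rotation as R
from workcell import manip
def plan(x,y,z,yaw):
    s=manip.sense();r=R.from_quat(s["tcp_rot"])
    goal=R.from_matrix(np.array([[np.cos(yaw),np.sin(yaw),0],[np.sin(yaw),-np.cos(yaw),0],[0,0,-1.]]))
    print("t",s["time_s"].round(2),"pos",s["position"].round(4),"F",s["contact_force"].round(1),
     "turn",((r.inv()*goal).as_rotvec(degrees=True)/6).round(3),"shift",(r.inv().apply(np.array([x,y,z])-s["position"])*1000).round(1))
if __name__=="__main__":
    a=list(map(float,sys.argv[1:])); plan(*a[:3],np.radians(a[3]))
E
python3 go.py .443 -.1914 .231 182.2
```

```text
Traceback (most recent call last):
  File "go.py", line 10, in <module>
    a=list(map(float,sys.argv[1:])); plan(*a[:3],np.radians(a[3]))
                                     ~~~~^^^^^^^^^^^^^^^^^^^^^^^^^
  File "go.py", line 7, in plan
    print("t",s["time_s"].round(2),"pos",s["position"].round(4),"F",s["contact_force"].round(1),
              ^^^^^^^^^^^^^^^^^
AttributeError: 'float' object has no attribute 'round'
```

```bash
sed -i 's/s\["time_s"\].round(2)/round(s["time_s"],2)/; s/s\["position"\].round/np.asarray(s["position"]).round/; s/s\["contact_force"\].round/np.asarray(s["contact_force"]).round/' go.py
python3 go.py .443 -.1914 .231 182.2
```

```text
t 0.15 pos [0.2529 0.5713 0.2308] F [-0.3 -0.6 -0.1] turn [-8.000e-03 -1.000e-03 -4.347e+00] shift [-4.826e+02 -6.204e+02  4.000e-01]
```

Call:
move_arm([
  [0,0,-0.5,-38,-49,0,85],
  [0,0,-1,-60,-78,-10,85],
  [0,0,-1.5,-85,-110,-15,85],
  [0,0,-2,-110,-142,-15,85],
  [0,0,-2.5,-135,-174,-15,85],
  [0,0,-3,-160,-206,-15,85],
  [0,0,-3.5,-185,-238,-15,85],
  [0,0,-4,-210,-270,-15,85],
  [0,0,-4.3,-235,-302,-15,85],
  [0,0,-4.35,-260,-334,-15,85],
])

```text
time_s: 0.98
position: [0.3535, 0.1662, 0.2464]
tcp_rot: [-0.021, 1.0, 0.0, 0.0]
contact_force: [0.9, -0.1, 0.7]
width: 0.998
```

```bash
python3 go.py .443 -.1914 .231 182.2
```

```text
t 0.98 pos [0.3535 0.1662 0.2464] F [ 0.9 -0.1  0.7] turn [0.004 0.001 0.026] shift [ -74.7 -361.    15.2]
```

Call:
move_arm([
  [0,0,0,-8,-38,0,85],
  [0,0,0,-16,-76,0,85],
  [0,0,0,-24,-114,0,85],
  [0,0,0,-32,-152,0,85],
  [0,0,0,-40,-190,0,85],
  [0,0,0,-48,-228,0,85],
  [0,0,0,-56,-266,0,85],
  [0,0,0,-64,-304,0,85],
  [0,0,0,-70,-335,0,85],
  [0,0,0,-73,-350,0,85],
])

```text
time_s: 1.82
position: [0.4402, -0.1825, 0.2464]
tcp_rot: [-0.018, 1.0, -0.001, 0.0]
contact_force: [-0.3, 0.3, 0.5]
width: 0.993
```

Call:
move_arm([
  [0,0,0,0,0,0,85],
  [0,0,0,0,0,0,85],
  [0,0,0,0,0,0,85],
])

```text
time_s: 2.07
position: [0.44, -0.1779, 0.2461]
tcp_rot: [-0.02, 1.0, 0.0, -0.0]
contact_force: [-0.1, 0.7, -0.6]
width: 0.999
```

```bash
python3 go.py .443 -.1914 .100 182.2
```

```text
t 2.07 pos [ 0.44   -0.1779  0.2461] F [-0.1  0.7 -0.6] turn [ 0.003 -0.005  0.009] shift [ -2.5 -13.7 146.1]
```

Call:
move_arm([
  [0,0,0,-2.5,-13.5,30,85],
  [0,0,0,-2.5,-13.5,60,85],
  [0,0,0,-2.5,-13.5,90,85],
  [0,0,0,-2.5,-13.5,115,85],
  [0,0,0,-2.5,-13.5,130,85],
  [0,0,0,-2.5,-13.5,138,85],
  [0,0,0,-2.5,-13.5,141,85],
  [0,0,0,-2.5,-13.5,141,85],
  [0,0,0,-2.5,-13.5,141,85],
])

```text
time_s: 2.82
position: [0.4437, -0.1919, 0.1062]
tcp_rot: [-0.02, 1.0, -0.0, 0.001]
contact_force: [0.2, -0.1, -1.0]
width: 0.988
```

```bash
python3 go.py .443 -.1914 .091 182.2
python3 - <<'E'
from workcell import manip
import cv2
c=manip.capture("side");cv2.imwrite("pics/s1.png",cv2.resize(c["color"][200:400,240:490,::-1],None,fx=3,fy=3))
c=manip.capture("wrist");cv2.imwrite("pics/w1.png",c["color"][:,:,::-1])
E
```

```text
t 2.82 pos [ 0.4437 -0.1919  0.1062] F [ 0.2 -0.1 -1. ] turn [-0.001  0.012  0.008] shift [ 0.7  0.5 15.2]
```

View pics/s1.png

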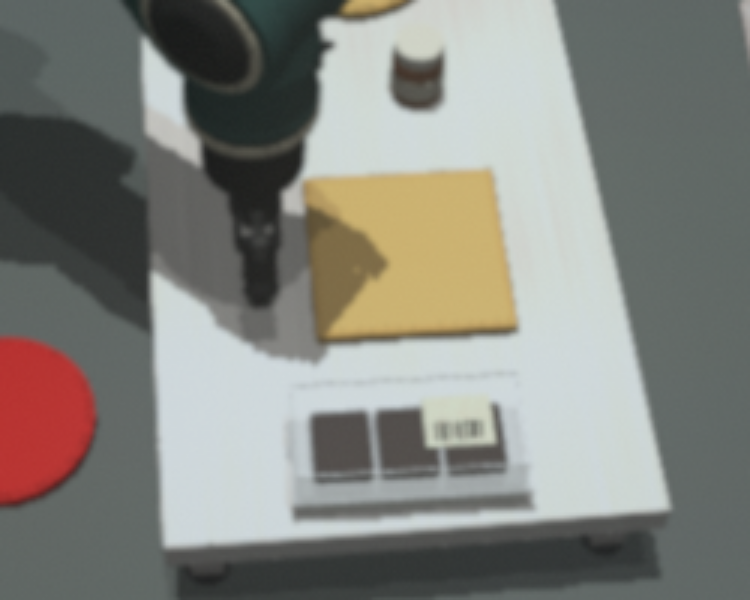

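View pics/w1.png

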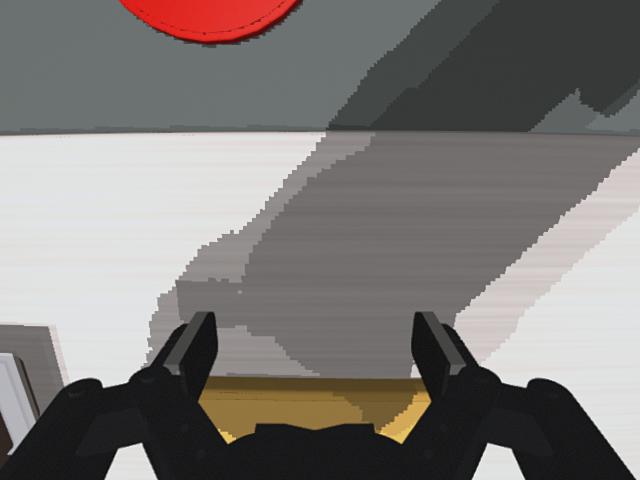

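The side crop shows the finger at (258,300), just behind the square's near edge (310,230). The wrist view shows both open fingertips clear of that edge and above the riser. Now down slowly, watching the force.

Call:
move_arm([
  [0,0,0,0,0,4,85],
  [0,0,0,0,0,8,85],
  [0,0,0,0,0,10,85],
  [0,0,0,0,0,12,85],
  [0,0,0,0,0,12,85],
  [0,0,0,0,0,12,85],
])

```text
time_s: 3.42
position: [0.4431, -0.1921, 0.0932]
tcp_rot: [-0.019, 1.0, -0.0, -0.0]
contact_force: [0.6, 0.8, 0.3]
width: 1.001
```

Call:
move_arm([
  [0,0,0,0,0,1,85],
  [0,0,0,0,0,2,85],
  [0,0,0,0,0,3,85],
  [0,0,0,0,0,3,85],
])

```text
time_s: 3.75
position: [0.4431, -0.1921, 0.0902]
tcp_rot: [-0.019, 1.0, -0.0, -0.0]
contact_force: [0.6, 0.5, 0.1]
width: 0.996
```

Call:
move_arm([
  [0,0,0,0,0,1,85],
  [0,0,0,0,0,2,85],
  [0,0,0,0,0,2,85],
])

```text
time_s: 4.0
position: [0.4431, -0.192, 0.0882]
tcp_rot: [-0.019, 1.0, -0.0, -0.0]
contact_force: [-0.4, 0.5, 0.3]
width: 0.999
```

Call:
move_arm([
  [0,0,0,0,0,0.7,85],
  [0,0,0,0,0,1.4,85],
  [0,0,0,0,0,1.4,85],
])

```text
time_s: 4.25
position: [0.4432, -0.1921, 0.0871]
tcp_rot: [-0.019, 1.0, 0.0, 0.0]
contact_force: [-1.2, 1.7, 4.2]
width: 0.999
```

Riser touched at TCP z=0.087. I raise 4.5 mm and approach.

Call:
move_arm([
  [0,0,0,0,0,-4.5,85],
  [0,0,0,0,0,-4.5,85],
  [0,0,0,-8,0,-4.5,85],
  [0,0,0,-16,0,-4.5,85],
  [0,0,0,-22,0,-4.5,85],
  [0,0,0,-26,0,-4.5,85],
  [0,0,0,-30,0,-4.5,85],
  [0,0,0,-34,0,-4.5,85],
  [0,0,0,-37,0,-4.5,85],
  [0,0,0,-40,0,-4.5,85],
])

```text
time_s: 5.08
position: [0.4833, -0.1905, 0.0913]
tcp_rot: [-0.019, 1.0, -0.0, -0.0]
contact_force: [-0.7, -0.2, -0.5]
width: 0.998
```

```bash
python3 go.py .443 -.1914 .091 182.2
python3 - <<'E'
from workcell import manip
import cv2
from m import *
for n in ("side",):
  c=manip.capture(n);cv2.imwrite("pics/s2.png",cv2.resize(c["color"][200:400,240:490,::-1],None,fx=3,fy=3))
E
```

```text
t 5.08 pos [ 0.4833 -0.1905  0.0913] F [-0.7 -0.2 -0.5] turn [-0.    -0.004  0.002] shift [40.3  0.7  0.3]
```

View pics/s2.png

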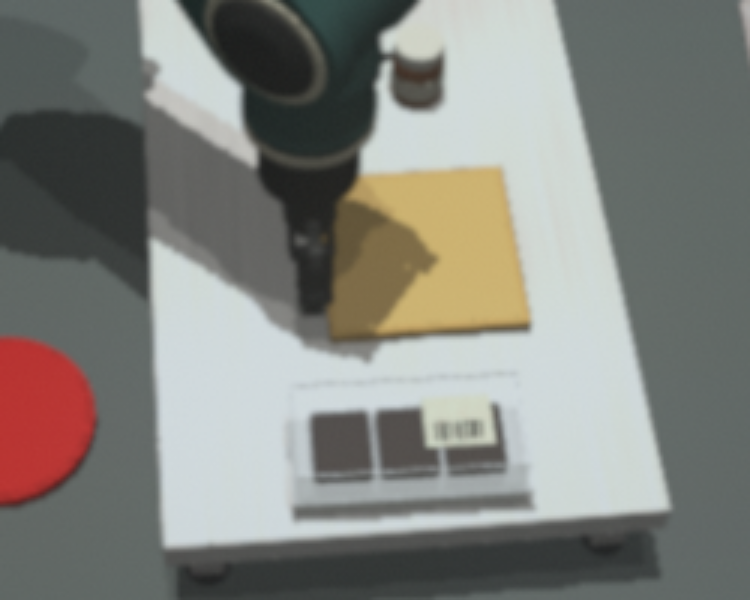

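The board now moves with the finger (its near edge went from x≈310 to 328 in the crop). I keep pushing.

Call:
move_arm([
  [0,0,0,-6,0,0,85],
  [0,0,0,-13,0,0,85],
  [0,0,0,-20,0,0,85],
  [0,0,0,-27,0,0,85],
  [0,0,0,-34,0,0,85],
  [0,0,0,-41,0,0,85],
  [0,0,0,-48,0,0,85],
  [0,0,0,-54,0,0,85],
  [0,0,0,-58,0,0,85],
  [0,0,0,-60,0,0,85],
])

```text
time_s: 5.97
position: [0.5437, -0.1881, 0.0913]
tcp_rot: [-0.02, 1.0, -0.0, 0.0]
contact_force: [-2.9, 0.2, 3.4]
width: 0.995
```

Call:
move_arm([
  [0,0,0,-5,0,0,85],
  [0,0,0,-11,0,0,85],
  [0,0,0,-17,0,0,85],
  [0,0,0,-23,0,0,85],
  [0,0,0,-29,0,0,85],
  [0,0,0,-35,0,0,85],
  [0,0,0,-41,0,0,85],
  [0,0,0,-45,0,0,85],
  [0,0,0,-48,0,0,85],
  [0,0,0,-50,0,0,85],
])

```text
time_s: 6.8
position: [0.5934, -0.1863, 0.0914]
tcp_rot: [-0.019, 1.0, -0.0, -0.0]
contact_force: [-2.3, -0.1, 2.0]
width: 0.993
```

```bash
cat > look.py <<'E'
from workcell import manip
from m import *
import sys
tag=sys.argv[1]
E0=np.array([.7153,-.0137]); th=np.radians(2.18); X=np.array([np.cos(th),np.sin(th)]); Y=np.array([-X[1],X[0]])
for n in sys.argv[2:]:
    c=manip.capture(n); np.savez(f"{n}_{tag}.npz",**c); cv2.imwrite(f"pics/{n}_{tag}.png",c["color"][:,:,::-1])
    for b in boards(c):
        q=onplane(c,big(b),.112)[:,:2]; l=np.c_[(q-E0)@X,(q-E0)@Y]*1000
        r=cv2.minAreaRect(l.astype(np.float32)); 
        # far edge line fit
        ym=(l[:,1].min()+l[:,1].max())/2
        far=l[(abs(l[:,1]-ym)<60)&(l[:,0]>np.median(l[:,0])+30)]
        k=np.polyfit(far[:,1],far[:,0],1)
        print(n,"area",b.sum(),"center px",np.argwhere(b).mean(0)[::-1].round(),"riser-frame rect",np.round(r[0],1),np.round(r[1],1),round(r[2],2),"max x",l[:,0].max().round(1),"y range",l[:,1].min().round(),l[:,1].max().round(),"far-edge slope deg",np.degrees(np.arctan(k[0])).round(2),"at mid",np.polyval(k,ym).round(1))
E
python3 go.py .443 -.1914 .091 182.2;python3 look.py a side top
```

```text
t 6.8 pos [ 0.5934 -0.1863  0.0914] F [-2.3 -0.1  2. ] turn [-0.002 -0.001  0.003] shift [150.4   0.7   0.4]
side area 2989 center px [430. 282.] riser-frame rect [ -42.2 -166.2] [155.  150.2] 89.54 max x 32.8 y range -244.0 -89.0 far-edge slope deg 0.66 at mid 31.4
top area 2976 center px [232. 203.] riser-frame rect [-166.8  167.5] [134.5 150.5] 39.42 max x -97.8 y range 87.0 237.0 far-edge slope deg 0.95 at mid -108.6
```

View pics/side_a.png

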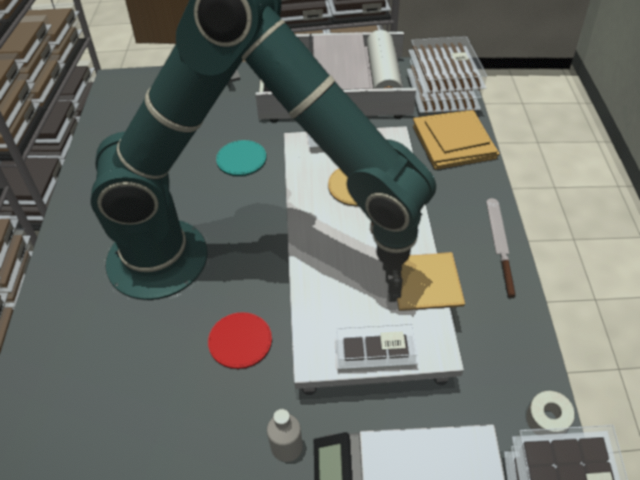

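The side view shows the square at (430,282), overhanging about 33 mm and straight to within 0.7°. 16 mm more is needed.

Call:
move_arm([
  [0,0,0,-3,0,0,85],
  [0,0,0,-6,0,0,85],
  [0,0,0,-9,0,0,85],
  [0,0,0,-12,0,0,85],
  [0,0,0,-14,0,0,85],
  [0,0,0,-15.5,0,0,85],
  [0,0,0,-16,0,0,85],
  [0,0,0,-16,0,0,85],
])

```text
time_s: 7.57
position: [0.6092, -0.1857, 0.0914]
tcp_rot: [-0.019, 1.0, -0.0, 0.0]
contact_force: [0.1, 0.6, 0.1]
width: 0.996
```

```bash
python3 look.py b side; python3 go.py .443 -.1914 .091 182.2
```

```text
t 7.62 pos [ 0.6092 -0.1856  0.0915] F [-0.   0.6 -0.6] turn [-0.001  0.003  0.003] shift [166.3   0.7   0.4]Traceback (most recent call last):
  File "look.py", line 14, in <module>
    k=np.polyfit(far[:,1],far[:,0],1)
    raise TypeError("expected non-empty vector for x")
TypeError: expected non-empty vector for x
```

Call:
move_arm([
  [0,0,0,5,0,0,85],
  [0,0,0,20,0,0,85],
  [0,0,0,40,0,0,85],
  [0,0,0,65,0,-15,85],
  [0,0,0,95,0,-40,85],
  [0,0,0,125,0,-65,85],
  [0,0,0,150,0,-95,85],
  [0,0,0,170,0,-130,85],
  [0,0,0,175,0,-155,85],
  [0,0,0,175,0,-155,85],
])

```text
time_s: 8.45
position: [0.4342, -0.1934, 0.2509]
tcp_rot: [-0.019, 1.0, 0.0, 0.004]
contact_force: [0.4, -0.5, 0.4]
width: 0.997
```

```bash
sed -i 's/^        k=np.polyfit.*/        if len(far)<5: continue\n&/' look.py; python3 look.py c side top; python3 go.py .419 .136 .246 182.2
```

```text
side area 1486 center px [360. 185.] riser-frame rect [-161.1  157.5] [149.2 117.7] 79.67 max x -101.4 y range 85.0 234.0 far-edge slope deg -0.14 at mid -112.2
side area 3363 center px [433. 281.] riser-frame rect [ -26.9 -166.2] [154.3 150.7] 89.9 max x 48.6 y range -243.0 -89.0 far-edge slope deg 0.16 at mid 47.0
top area 3571 center px [368. 139.] riser-frame rect [ -26.4 -164.7] [153.1 151.9] 0.01 max x 50.1 y range -241.0 -89.0 far-edge slope deg 0.13 at mid 48.6
top area 3185 center px [233. 204.] riser-frame rect [-172.4  162. ] [150.2 149.2] 89.69 max x -97.8 y range 87.0 237.0 far-edge slope deg 0.36 at mid -108.3
t 8.55 pos [ 0.4343 -0.1923  0.2472] F [ 1.2  0.2 -0.6] turn [0.006 0.027 0.006] shift [  2.5 328.6   1.4]
```

View pics/top_c.png

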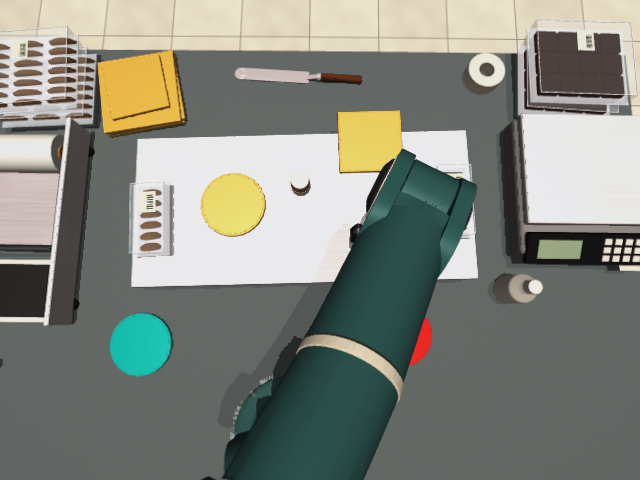

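The top view shows the square at (368,139), overhanging about 49 mm with 0.1° of skew. Jar, packs and bottle have not moved. Now behind the disc.

```bash
python3 go.py .4244 .1363 .246 182.2
```

```text
t 8.55 pos [ 0.4343 -0.1923  0.2472] F [ 1.2  0.2 -0.6] turn [0.006 0.027 0.006] shift [ -2.9 328.7   1.4]
```

Call:
move_arm([
  [0,0,0,0,36,0,85],
  [0,0,0,0,72,0,85],
  [0,0,0,0,108,0,85],
  [0,0,0,0,144,0,85],
  [0,0,0,0,180,0,85],
  [0,0,0,0,216,0,85],
  [0,0,0,0,252,0,85],
  [0,0,0,0,288,0,85],
  [0,0,0,0,318,0,85],
  [0,0,0,0,328,0,85],
])

```text
time_s: 9.38
position: [0.4204, 0.1394, 0.245]
tcp_rot: [-0.022, 1.0, -0.0, -0.001]
contact_force: [0.2, 0.6, 0.0]
width: 0.994
```

Call:
move_arm([
  [0,0,0,0,0,0,85],
  [0,0,0,0,0,0,85],
  [0,0,0,0,0,0,85],
])

```text
time_s: 9.63
position: [0.4215, 0.1341, 0.2458]
tcp_rot: [-0.019, 1.0, -0.0, -0.0]
contact_force: [0.0, 0.1, 0.9]
width: 0.996
```

```bash
python3 go.py .4244 .1363 .0915 182.2
```

```text
t 9.63 pos [0.4215 0.1341 0.2458] F [0.  0.1 0.9] turn [-0.007 -0.009 -0.01 ] shift [ -3.2   2.3 154.3]
```

Call:
move_arm([
  [0,0,0,-3,2.3,35,85],
  [0,0,0,-3,2.3,70,85],
  [0,0,0,-3,2.3,100,85],
  [0,0,0,-3,2.3,125,85],
  [0,0,0,-3,2.3,140,85],
  [0,0,0,-3,2.3,148,85],
  [0,0,0,-3,2.3,152,85],
  [0,0,0,-3,2.3,154,85],
  [0,0,0,-3,2.3,154,85],
  [0,0,0,-3,2.3,154,85],
])

```text
time_s: 10.47
position: [0.4249, 0.1378, 0.0932]
tcp_rot: [-0.019, 1.0, 0.0, 0.001]
contact_force: [1.1, 0.5, -0.2]
width: 0.993
```

```bash
python3 go.py .4244 .1363 .0915 182.2; python3 look.py d side
```

```text
t 10.47 pos [0.4249 0.1378 0.0932] F [ 1.1  0.5 -0.2] turn [0.005 0.011 0.001] shift [ 0.6 -1.5  1.7]
side area 1716 center px [357. 185.] riser-frame rect [-172.2  159.7] [147.9 139.1] 82.62 max x -101.4 y range 85.0 234.0 far-edge slope deg -0.14 at mid -112.2
side area 3367 center px [433. 281.] riser-frame rect [ -26.8 -166.2] [154.5 150.8] 89.93 max x 48.6 y range -243.0 -89.0 far-edge slope deg 0.31 at mid 47.0
```

View pics/side_d.png

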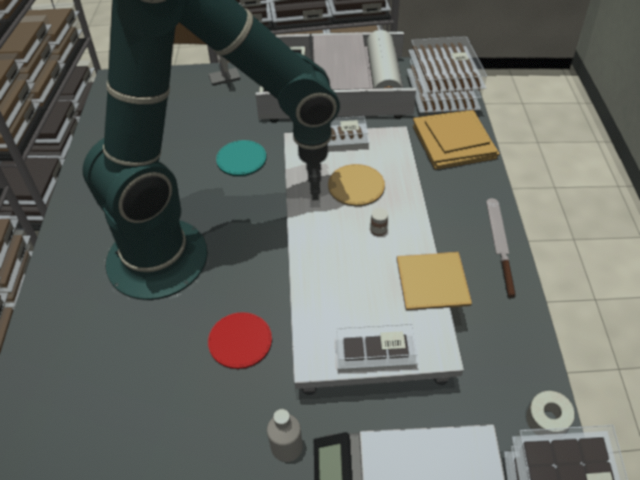

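The side view shows the fingers at (315,190), just behind the gold disc at (357,185). Pushing.

Call:
move_arm([
  [0,0,0,0,-1.5,1.2,85],
  [0,0,0,-8,-1.5,1.2,85],
  [0,0,0,-16,-1.5,1.2,85],
  [0,0,0,-22,-1.5,1.2,85],
  [0,0,0,-27,-1.5,1.2,85],
  [0,0,0,-32,-1.5,1.2,85],
  [0,0,0,-37,-1.5,1.2,85],
  [0,0,0,-42,-1.5,1.2,85],
  [0,0,0,-48,-1.5,1.2,85],
  [0,0,0,-54,-1.5,1.2,85],
])

```text
time_s: 11.35
position: [0.4788, 0.1383, 0.0911]
tcp_rot: [-0.019, 1.0, -0.0, -0.0]
contact_force: [-2.4, -0.2, -0.7]
width: 0.996
```

Call:
move_arm([
  [0,0,0,-6,0,0,85],
  [0,0,0,-12,0,0,85],
  [0,0,0,-18,0,0,85],
  [0,0,0,-24,0,0,85],
  [0,0,0,-30,0,0,85],
  [0,0,0,-36,0,0,85],
  [0,0,0,-41,0,0,85],
  [0,0,0,-45,0,0,85],
  [0,0,0,-48,0,0,85],
  [0,0,0,-50,0,0,85],
])

```text
time_s: 12.18
position: [0.5287, 0.1402, 0.0912]
tcp_rot: [-0.019, 1.0, -0.0, -0.0]
contact_force: [-1.5, -0.3, -0.4]
width: 0.997
```

```bash
python3 go.py .4244 .1363 .0915 182.2; python3 look.py e side
```

```text
t 12.18 pos [0.5287 0.1402 0.0912] F [-1.5 -0.3 -0.4] turn [-0.001 -0.     0.002] shift [ 1.044e+02  1.000e-01 -3.000e-01]
side area 1444 center px [385. 184.] riser-frame rect [-98.6 157.1] [148.2 124.9] 80.66 max x -35.0 y range 84.0 233.0 far-edge slope deg 0.02 at mid -46.7
side area 3364 center px [433. 281.] riser-frame rect [ -26.8 -166.3] [154.3 150.8] 89.93 max x 48.6 y range -243.0 -89.0 far-edge slope deg 0.16 at mid 47.0
```

View pics/side_e.png

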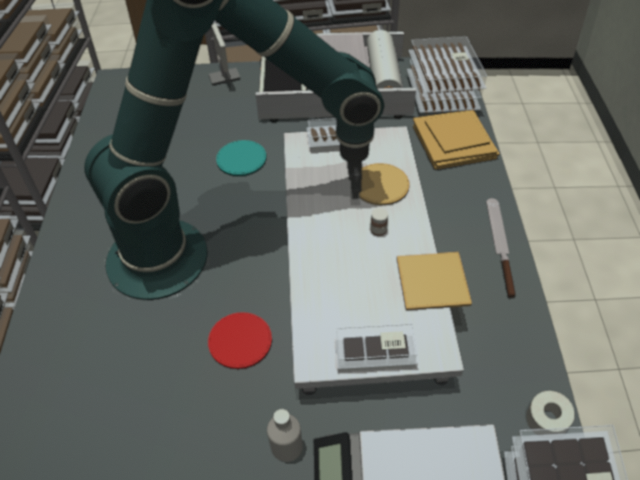

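The disc, now at (385,184), slides straight with its far rim at about −33 mm. About 83 mm is left, so I push 77 and look.

Call:
move_arm([
  [0,0,0,-5,0,0,85],
  [0,0,0,-11,0,0,85],
  [0,0,0,-17,0,0,85],
  [0,0,0,-23,0,0,85],
  [0,0,0,-29,0,0,85],
  [0,0,0,-35,0,0,85],
  [0,0,0,-40,0,0,85],
  [0,0,0,-44,0,0,85],
  [0,0,0,-46,0,0,85],
  [0,0,0,-47,0,0,85],
])

```text
time_s: 13.07
position: [0.5756, 0.142, 0.0911]
tcp_rot: [-0.019, 1.0, -0.0, -0.0]
contact_force: [-2.2, -0.0, 0.7]
width: 0.993
```

Call:
move_arm([
  [0,0,0,-4,0,0,85],
  [0,0,0,-8,0,0,85],
  [0,0,0,-12,0,0,85],
  [0,0,0,-16,0,0,85],
  [0,0,0,-20,0,0,85],
  [0,0,0,-24,0,0,85],
  [0,0,0,-27,0,0,85],
  [0,0,0,-29,0,0,85],
  [0,0,0,-30,0,0,85],
  [0,0,0,-30,0,0,85],
])

```text
time_s: 13.9
position: [0.6055, 0.1432, 0.0912]
tcp_rot: [-0.019, 1.0, -0.0, 0.0]
contact_force: [-0.7, 0.3, 0.8]
width: 0.997
```

```bash
python3 go.py .4244 .1363 .0915 182.2; python3 look.py f side top
```

```text
t 13.9 pos [0.6055 0.1432 0.0912] F [-0.7  0.3  0.8] turn [-0.001  0.001  0.003] shift [ 1.812e+02  1.000e-01 -3.000e-01]
side area 1441 center px [414. 182.] riser-frame rect [-19.6 155.8] [151.4 122.6] 78.97 max x 43.8 y range 82.0 234.0 far-edge slope deg 1.43 at mid 34.2
side area 3367 center px [433. 281.] riser-frame rect [ -26.9 -166.2] [154.4 150.6] 89.84 max x 48.6 y range -243.0 -89.0 far-edge slope deg 0.16 at mid 47.0
top area 3835 center px [370. 141.] riser-frame rect [ -26.4 -164.7] [153.  151.9] 0.03 max x 50.1 y range -241.0 -89.0 far-edge slope deg 0.13 at mid 48.6
top area 851 center px [251. 140.] riser-frame rect [-12.6 116.2] [110.2  59.9] 0.26 max x 42.3 y range 86.0 146.0 far-edge slope deg 12.35 at mid 26.1
```

About 45 mm so far; 5 mm more, then retreat and look.

Call:
move_arm([
  [0,0,0,-2,0,0,85],
  [0,0,0,-4,0,0,85],
  [0,0,0,-5,0,0,85],
  [0,0,0,-5,0,0,85],
  [0,0,0,-4,0,0,85],
  [0,0,0,5,0,0,85],
  [0,0,0,20,0,0,85],
  [0,0,0,45,0,0,85],
  [0,0,0,75,0,-20,85],
  [0,0,0,105,0,-45,85],
])

```text
time_s: 14.83
position: [0.4976, 0.1386, 0.1349]
tcp_rot: [-0.019, 1.0, -0.001, -0.002]
contact_force: [0.4, -0.1, 1.0]
width: 0.993
```

Call:
move_arm([
  [0,0,0,25,0,-30,85],
  [0,0,0,50,0,-60,85],
  [0,0,0,60,0,-90,85],
  [0,0,0,60,0,-110,85],
  [0,0,0,60,0,-110,85],
  [0,0,0,60,0,-110,85],
])

```text
time_s: 15.33
position: [0.4403, 0.1371, 0.247]
tcp_rot: [-0.02, 1.0, 0.001, 0.001]
contact_force: [-0.5, 0.1, -1.0]
width: 0.998
```

```bash
python3 go.py .4244 .1363 .0915 182.2; python3 look.py g side top
```

```text
t 15.33 pos [0.4403 0.1371 0.247 ] F [-0.5  0.1 -1. ] turn [0.015 0.02  0.008] shift [ 16.2  -0.4 155.4]
side area 1788 center px [412. 182.] riser-frame rect [-25.4 159.4] [147.8 148.3] 85.47 max x 49.2 y range 84.0 234.0 far-edge slope deg 0.75 at mid 37.8
side area 3373 center px [433. 281.] riser-frame rect [ -26.8 -166.2] [154.5 150.8] 89.93 max x 48.6 y range -243.0 -89.0 far-edge slope deg 0.31 at mid 47.0
top area 3839 center px [370. 141.] riser-frame rect [ -26.4 -164.6] [151.7 153.6] 89.74 max x 50.1 y range -241.0 -89.0 far-edge slope deg 0.19 at mid 48.5
top area 2998 center px [234. 144.] riser-frame rect [-25.1 160.7] [149.  151.3] 89.71 max x 50.6 y range 86.0 235.0 far-edge slope deg 1.41 at mid 40.7
```

View pics/top_g.png

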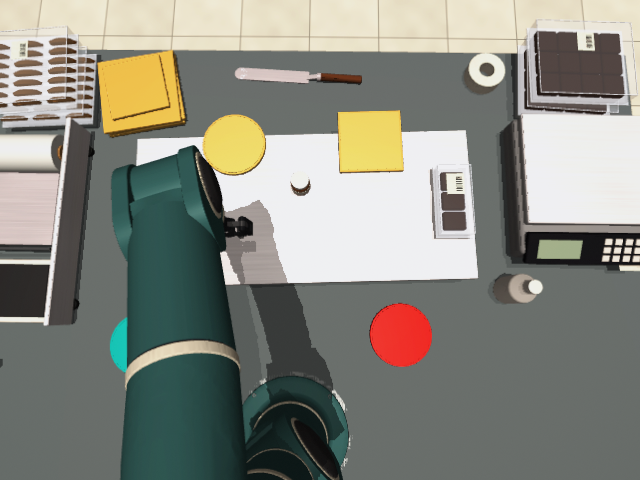

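View pics/side_g.png

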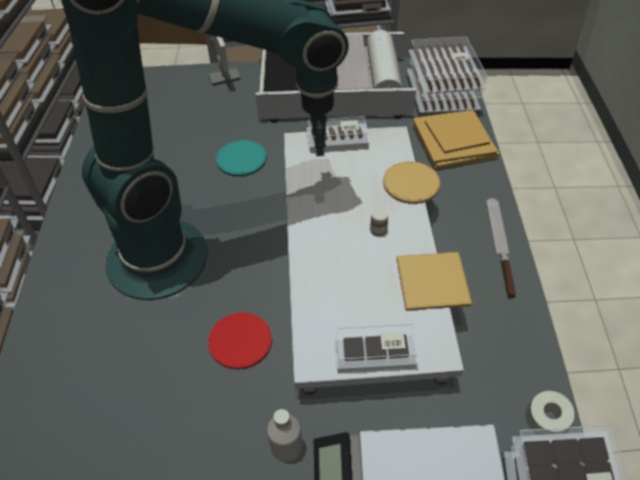

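Top view: the disc is at (234,144) and the square at (370,141), both about 50 mm over the edge. The jar (300,183), right pack (453,200) and bottle (520,288) are where they were. The side view shows the left pack unmoved, and the tool touches nothing.

```bash
python3 -c "
from workcell import manip
print(manip.sign_off())"
```

```text
the job is handed in; nothing more can be done
None
```

I pushed the square board first, then the round one, flat along the riser with the open fingertips. The job was handed in at about 15 s, with the arm raised and touching nothing.

- **Square board:** it sticks out about 49–50 mm by the top camera and 47–49 mm by the side camera, and is straight with the edge to about 0.3°.
- **Round board:** it sticks out about 50.6 mm by the top camera and 49.2 mm by the side camera.
- **Bystanders:** the jar, both packs and the white bottle look unmoved in the last pictures. I judged this by eye and did not measure it.
- **Forces:** the readings I saw were no more than about 5 N, the highest when I touched the riser lightly to find its height.

No check failed. The two cameras agreed to within about 2 mm, which is the calibration accuracy.

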